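Reset the welding control box and hold its cover shut

TASK

On the welding control box, push the small recessed reset button all the way in with the tip of the scriber held in the gripper, then stand the scriber back upright in a hole of its wooden stand and let go of it. Then turn the wing of the quarter-turn fastener on the sprung cover until the slot along its top lines up with the two index marks on the cover, and push the cover down flush onto the box's frame. Finish while the gripper is still holding the cover pressed shut, and leave the other things on the bench where they are.

Things in the scene. Friction and masses are not known exactly. Their poses are not given: they have to be found in the camera images.
- control_box: Fixed grey steel box, 160 mm (own x) by 240 mm (own y) by 70 mm high; its flat top, the frame, is at 70 mm. Origin: centre of its underside. The cover takes up the top from y -112 to +50 mm; the reset button is at x -40, y +90 mm; the fastener axis, with the cover shut, at x 0, y +15 mm.
- cover: Sprung access cover: flat aluminium plate 140 mm (own x) by 158 mm (own y, from +4 to +162 mm), 4 mm thick, underside at own z 0. Origin: on its hinge line, which runs along the box's x at the box's y -112 mm, z 70 mm. As found its free edge (the box's +y side) stands some 17 mm above the frame. It may be pressed on the plate or on the fastener.
- cover_hinge (a joint): Cover angle, rad: 0 flush on the frame, 0.11 fully raised, where its spring holds it. Pushing it flush takes about 8 to 9 N at the fastener, more nearer the hinge; it springs up when released. While the fastener is out of line, its cross pin under the cover strikes the frame and stops the cover at about 0.07.
- fastener (a joint): Angle of the fastener, rad, counterclockwise seen from above: at 0 and equally at pi the wing and its slot line up with the index marks (the pin under it is symmetric). It turns freely both ways from -0.3 to 3.44 with slight friction (0.04 N m), has no stop or click at the aligned places, and stays where it is left.
- fastener_grip (a point): Centre of the top of the fastener's wing, on the turning axis, 24 mm above the cover's top. The wing is a steel bar 34 mm long (own y), 9 mm thick (own x), 21 mm tall on a 26 mm round flange 3 mm thick; a dark slot runs along its top. Index marks: two dark lines on the cover either side of the fastener, along the cover's own y (hinge to free edge). It tilts with the cover.
- reset_button (a joint): Travel of the reset button, m: 0 out, 0.005 fully in, pointing down; its spring takes 1.5 N at first and 4 N fully in. It springs back.
- button_rim (a point): Centre of the mouth of the round collar (28 mm outside, 17 mm bore, standing 16 mm above the box's top) in which the reset button lies. The button, a 14 mm disc, lies 10 mm below this point and goes in 5 mm more.
- button_cap: Disc face of the reset button, 14 mm diameter. Origin: on its axis, 2 mm below its face.
- scriber: Steel scriber standing upright in a hole of the tool stand: round 13 mm handle from 25 mm to its top at 130 mm, narrowing below to a blunt 6 mm tip 20 mm long. Origin: the end of the tip; own z runs up along the handle. 50 to 100 g.
- tool_stand: Fixed wooden block, 150 mm (own x) by 56 mm (own y) by 52 mm high with three 15 mm holes in a row at own x -50, 0 and +50 mm, 45 mm deep (floor at 7 mm). Origin: centre of its underside. The scriber stands in one end hole, the drift in the other; the middle one is empty.
- drift: hexagonal steel drift, 11 mm wide, 95 mm long, standing in another hole of the tool stand (shorter than the scriber). Origin: its lower end. Bystander.
- socket: steel socket, a 22 mm round tube 25 mm high, standing on the control box's top beside the cover. Origin: centre of its underside. Bystander.
- spray_can: upright white spray can, 60 mm diameter, 170 mm high. Origin: centre of its underside. Bystander.
- cleaner_bottle: upright white bottle, 72 mm diameter, 200 mm high. Origin: centre of its underside. Bystander.
- paste_tin: flat steel tin, 60 mm diameter, 35 mm high. Origin: centre of its underside. Bystander.
- wrench: combination wrench lying on the bench. Bystander.
- big_nut: hexagonal steel nut, 28 mm across, 12 mm high, lying on the bench. Bystander.

How it is judged:
On the way, in this order (a step that is already met when the one before it is completed fails the run):
1. the reset button is pushed in with the scriber held in the gripper (value of joint reset_button above 0.0037 m and contact force between scriber and button_cap above 0.5 N and contact force between the fingers and scriber above 1 N), for 0.1 s.
2. the scriber stands released in a hole of its stand (x of scriber in the frame of tool_stand between -0.062 and 0.062 m and y of scriber in the frame of tool_stand between -0.012 and 0.012 m and z of scriber in the frame of tool_stand below 0.013 m and angle between scriber's own z axis and vertical below 0.2 rad and contact force between the fingers and scriber below 0.1 N), for 0.2 s.
3. the fastener's slot lines up with the index marks (angle between the x axis of fastener_grip and the x axis of control_box, either way round below 0.2 rad), for 0.1 s.
At the end, for the whole second after the job is handed in: The cover is held flush (within 0.02 rad) by the gripper pushing on it or its fastener with more than 3 N; the fastener's slot is within 0.2 rad of the index marks; the scriber stands released, within 6 mm of fully down and 0.2 rad of upright, in a hole of the stand (all of step 2 and value of joint cover_hinge below 0.02 rad and angle between the x axis of fastener_grip and the x axis of control_box, either way round below 0.2 rad and contact force between the fingers and cover above 3 N and velocity of joint cover_hinge below 0.05 rad/s); the arm keeps its last pose, push and grip.
It fails at once if another thing on the bench, box or stand moved more than 40 mm (distance of any of drift, socket, spray_can, cleaner_bottle, paste_tin, wrench, big_nut from where it was at the start of the episode above 0.04 m).
It also fails if it takes over 58 s, if anything falls off the work surface, if the arm or the gripper's body presses on something with over 40 N, if the wrist force passes 120 N, or if a joint passes its speed limit or range.

ROBOT

A 7-joint arm with a two-finger parallel gripper is mounted at the origin on the work surface. World frame = base frame: x ahead of the robot, y to its left, z up, the work surface at z = 0. Lengths are in m, angles in rad, forces in N, time in s.
With the tool pointing down it reaches from about 0.425 to 0.875 m from the base axis. Payload 4.7 kg.
Tool frame: the origin (TCP) lies midway between the tips of the shut fingers; the grasp point (between the pads) lies 19 mm behind it; z points along the fingers, y is the line along which they close (so a half turn about z gives the same grasp; the last joint's range is limited). The gripper opens to 87 mm and grips with 3 to 60 N. Pads are 19 mm wide; open, the fingers measure 117 mm over their backs; the gripper's body (75 mm by 190 mm) begins 51 mm behind the grasp point.
Start: joints at [1.328, 0.321, -0.07, 1.45, 0.023, 1.371, -0.057], TCP at [0.165, -0.629, 0.223] pointing down, gripper open.
Joint ranges: [-2.86, 2.86], [-0.3, 2.09], [-1.38, 1.24], [0.06, 2.45], [-1.56, 4.7], [0.09, 2.05], [-2.69, 2.69]. Speed limits (rad/s): [2.57, 2.57, 3.14, 3.14, 3.14, 3.14, 3.14].

INTERFACE

Orientations are given as a rotation vector (axis times angle).
In Python, from bench import monitor, cams, workorder gives the robot as it stands.
- The arm moves only by the tool move_arm, never from a script. Its arguments are lists of equal length, an entry for each row: "slide": the shift along the tool's x, y, z in cm, a list of three; "roll": the turn about the tool's z in rad. In form: {"slide": [[dx, dy, dz], ...], "roll": [roll, ...]}. A call has 1 to 20 rows; each row is the pose to reach, as a shift and turn from the pose commanded when the call began, along the tool's axes at that moment; what a row does not reach only later rows make up. A row lasts 1/10 s, in which the tool goes at most 50 mm and 8.59 degrees, less where a joint would pass 70% of its speed; a pose out of reach is approached as far as the arm can. A call with a gripper value outside its range is refused whole. "gripper" is the finger opening in cm, from 0 to 8.7, set as the call begins (left out, the last holds). The fingers move at their own pace and stop on an object; "squeeze" is the grip in N (left out, the last holds). Time passes only in rows, so rows that repeat a pose let the fingers close. It gives the time, the measured TCP pose, the force, the opening and the grip force at its end, in the units of the state.
- monitor.get_state(): the state, without advancing time (a new reading comes with each control period).
- cams.get_image(name): name is "scene" or "side" or "wrist"; returns the picture (400x640x3 uint8, red, green, blue); there is no depth.
- cams.get_calibration(name): a dict with "mtx" (3x3 intrinsics, pixels), "R" (3x3) and "t" (3): a world point X has camera coordinates R X + t. Camera axes: x right, y down, z forward; pixel columns grow to the right and rows downward; lengths in m; the calibration is good to about 2 mm. A picture is of the moment at which its call begins: read the wrist's pose just before it. get_calibration takes no time and is no camera call; for the wrist camera it gives the pose at the moment of the call.
- workorder.close_job(): hands the job in; it is judged then, once.
The state is a dict: "time": time; "joint_positions": joint angles; "qd": joint speeds; "joint_torque": joint torques, N m; "position": TCP position; "tool_rot": TCP orientation; "ft_force": force on the tool from outside, world axes, zero at the start; "torque": the same for the moment, N m; "grip_width": opening from 0.0 (shut) to 1.0 (fully open); "grip_force": force on a finger pad.
Only numpy, scipy, OpenCV 4.12 (cv2) and the standard library are available. Lean on these libraries where they do the work, as an engineer would, in place of code of your own. Each camera call takes 0.05 s, during which the arm holds its last target. There are 200 camera calls.

## Working session

There is one attempt and no reset: what is moved stays moved. The work goes in short steps, Python scripts to look and compute and a tool call to move; the robot and the scene stay as the last step left them, time stands still between calls to the robot, and variables do not carry over. Pictures are saved under pics/ and viewed, at most 10 in all, crops included, and the job is handed in when it is done.

Besides the shell and the picture viewer there is one more tool, called after "Request:" by a JSON object that holds its "api" and its "payload", one argument or row to a line. move_arm: Moves the arm, as the interface text tells. Its arguments: {"type":"object","properties":{"slide":{"type":"array","items":{"type":"array","items":{"type":"number"}}},"roll":{"type":"array","items":{"type":"number"}},"gripper":{"type":"number"},"squeeze":{"type":"number"}},"required":["slide","roll"]}

```bash
mkdir -p pics
cat > h.py <<'E'
import numpy as np, cv2
from bench import monitor, cams, workorder
from scipy.spatial.transform import Rotation as Rn
def snap(name,fn):
    c=cams.get_calibration(name); im=cams.get_image(name)
    cv2.imwrite(fn,cv2.cvtColor(np.asarray(im),cv2.COLOR_RGB2BGR)); 
    np.savez(fn+'.npz',K=c['mtx'],R=c['R'],t=c['t']); return im
def cal(fn):
    c=np.load(fn+'.npz'); return c['K'],c['R'],c['t']
def ray(fn,p):
    K,R,t=cal(fn); d=R.T@np.linalg.solve(K,[p[0],p[1],1]); return -R.T@t,d/np.linalg.norm(d)
def onz(fn,p,z):
    o,d=ray(fn,p); return o+d*(z-o[2])/d[2]
def tri(*a):
    A=0;b=0
    for fn,p in a:
        o,d=ray(fn,p); P=np.eye(3)-np.outer(d,d); A=A+P; b=b+P@o
    x=np.linalg.solve(A,b)
    return x,[np.round(np.linalg.norm(np.cross(x-ray(f,p)[0],ray(f,p)[1]))*1000,1) for f,p in a]
def proj(fn,X):
    K,R,t=cal(fn); q=K@(R@np.asarray(X)+t); return q[:2]/q[2]
E
python3 - <<'E'
from h import *
for n in ['scene','side','wrist']:
    snap(n,f'pics/{n}0.png'); K,R,t=cal(f'pics/{n}0.png'); print(n,-R.T@t,R[2],K[0,0])
s=monitor.get_state(); print(s)
a=cv2.imread('pics/scene0.png');b=cv2.imread('pics/side0.png')
E
```

```text
scene [ 1.01105124 -0.74396232  0.64045176] [-0.44230545  0.73389953 -0.51551661] 366.78650706482694
side [0.18136479 1.03280738 0.91361285] [ 0.27252113 -0.74752994 -0.60574848] 483.45869074048136
wrist [ 0.24231726 -0.60827805  0.38442562] [-0.27994293 -0.07276397 -0.95725512] 356.7569263154069
{'time': 0.15, 'joint_positions': array([ 1.32810382,  0.32161611, -0.07009078,  1.45137225,  0.02260704,
        1.37078277, -0.05693055]), 'qd': array([ 1.41134533e-03, -9.38772208e-04, -1.42452641e-03, -3.82660566e-03,
        9.37001656e-04,  6.54018003e-05,  7.82869342e-04]), 'joint_torque': array([ 4.02105952e-04, -4.91796541e+01, -4.04217811e-01, -3.12877214e+01,
       -6.38959045e-02,  4.05034237e-02,  1.29785776e-04]), 'position': array([ 0.16494171, -0.62830959,  0.22174789]), 'tool_rot': array([-3.11437771e+00, -4.02087122e-01,  4.19086779e-04]), 'ft_force': array([-0.35963126, -0.51504363, -0.06548617]), 'torque': array([0.01509981, 0.00536725, 0.02414174]), 'grip_force': 0.0, 'grip_width': 1.002067474407426}
```

View pics/scene0.png

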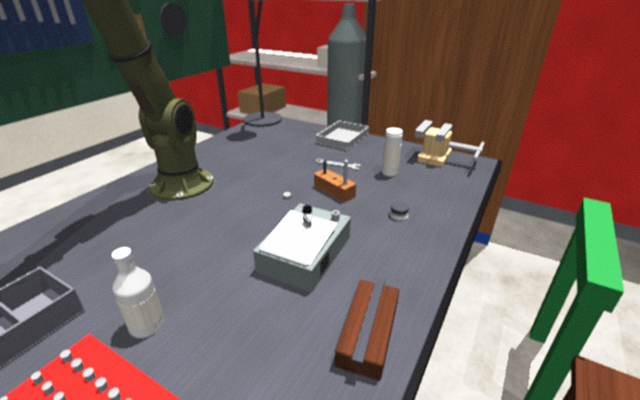

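View pics/side0.png

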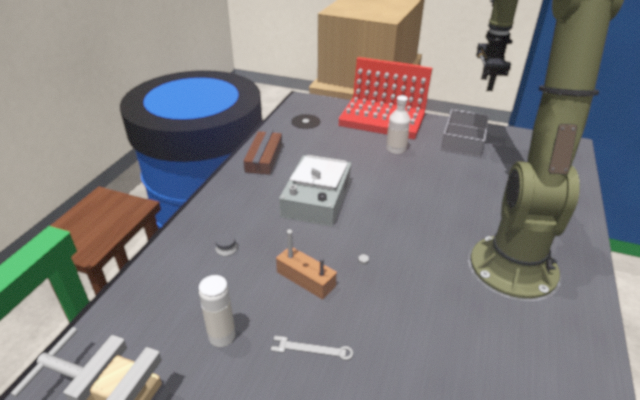

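The scene view shows the box at about (303,243), with the stand at (334,184) and the scriber at its right end (346,172). In the side view the stand is at (306,270) and the scriber is at its left end (291,243). Both are small, so I'll enlarge them.

Run:
```python
from h import *
a=cv2.imread('pics/scene0.png')[150:290,245:365];b=cv2.imread('pics/side0.png')[150:300,270:360]
A=cv2.resize(a,None,fx=4,fy=4,interpolation=cv2.INTER_CUBIC);B=cv2.resize(b,None,fx=3.5,fy=3.5,interpolation=cv2.INTER_CUBIC)
o=np.zeros((560,A.shape[1]+B.shape[1],3),np.uint8);o[:560,:480]=A;o[:525,480:]=B
cv2.imwrite('pics/c1.png',o);print(o.shape)
for n,p in [('scene',(303,243)),('side',(318,180)),('scene',(334,184)),('side',(306,270))]:
    print(n,p,onz(f'pics/{n}0.png',p,.06))
```

```text
(560, 795, 3)
scene (303, 243) [ 0.60208029 -0.12815818  0.06      ]
side (318, 180) [ 0.58811663 -0.11055724  0.06      ]
scene (334, 184) [0.52281    0.18360945 0.06      ]
side (306, 270) [0.48572584 0.25816738 0.06      ]
```

View pics/c1.png

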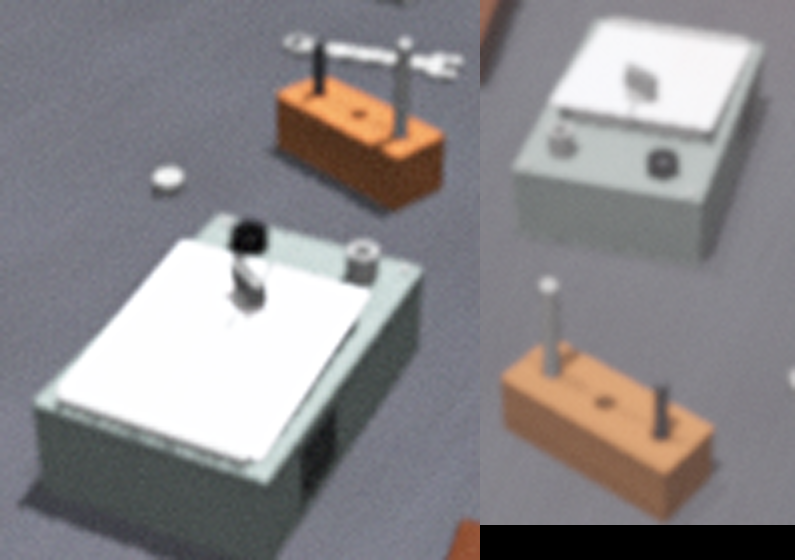

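Crop of the scene view: scriber top (405,43), stand corners (276,95), (387,155) and (443,135), dark collar (249,236). Box top corners are (38,405), (265,478), (423,268) and (220,215). In the side view half: scriber top (548,284), collar (662,160), wing (640,78). Next I triangulate.

Run:
```python
from h import *
from scipy.optimize import least_squares
S='pics/scene0.png';D='pics/side0.png'
s=lambda x,y:(x/4+245-.375,y/4+150-.375); d=lambda x,y:((x-480)/3.5+270-.36,y/3.5+150-.36)
for n,p,q in [('scriber top',(405,43),(548,284)),('scriber@stand',(400,135),(553,375)),('midhole',(360,115),(605,402)),('drift top',(319,45),(660,388)),('collar',(249,234),(662,158)),('wing top',(247,265),(640,76)),('bigcorner L',(276,95),(713,430)),('stand near',(387,155),(502,380)),('socket top',(363,248),(560,133)),
 ('c1',(265,478),(600,20)),('c3',(423,268),(515,167)),('c4',(220,215),(700,197))]:
    x,r=tri((S,s(*p)),(D,d(*q)));print(n,np.round(x,4),r)
obs=[(S,s(38,405),(-80,-120,70)),(S,s(265,478),(80,-120,70)),(S,s(423,268),(80,120,70)),(S,s(220,215),(-80,120,70)),(D,d(515,167),(80,120,70)),(D,d(700,197),(-80,120,70)),(D,d(763,42),(-80,-120,70))]
def f(v,o,):
    c,sn=np.cos(v[2]),np.sin(v[2]);r=[]
    for fn,p,X in o:
        X=np.array(X)/1000;r+=list(proj(fn,[v[0]+c*X[0]-sn*X[1],v[1]+sn*X[0]+c*X[1],X[2]])-p)
    return r
for y0 in (0,-.5,.5):
    R=least_squares(f,[.6,-.12,y0],args=(obs,));print('box',R.x,R.cost,np.round(R.fun,1))
v=R.x;c,sn=np.cos(v[2]),np.sin(v[2])
for n,X in [('rim',(-.04,.09)),('fast',(0,.015))]: print(n,v[0]+c*X[0]-sn*X[1],v[1]+sn*X[0]+c*X[1])
so=[(S,s(276,95),(-75,-28,52)),(S,s(387,155),(75,-28,52)),(S,s(443,135),(75,28,52)),(D,d(502,380),(75,-28,52)),(D,d(557,343),(75,28,52) )]
so=[(S,s(276,95),(-75,-28,52)),(S,s(387,155),(75,-28,52)),(S,s(443,135),(75,28,52)),(D,d(502,380),(75,28,52)),(D,d(713,430),(-75,-28,52)),(D,d(663,472),(-75,28,52)),(D,d(557,343),(75,-28,52))]
for y0 in (0,.7,-.7):
    R=least_squares(f,[.52,.2,y0],args=(so,));print('stand',R.x,R.cost,np.round(R.fun,1))
```

```text
scriber top [0.545  0.2183 0.1359] [np.float64(0.3), np.float64(0.3)]
scriber@stand [0.543  0.2202 0.0506] [np.float64(0.3), np.float64(0.3)]
midhole [0.4978 0.2333 0.0512] [np.float64(0.7), np.float64(0.7)]
drift top [0.4491 0.2504 0.0979] [np.float64(0.8), np.float64(0.8)]
collar [ 0.5426 -0.0143  0.0828] [np.float64(0.2), np.float64(0.2)]
wing top [ 0.5857 -0.0824  0.1106] [np.float64(1.0), np.float64(1.0)]
bigcorner L [0.4166 0.231  0.05  ] [np.float64(0.2), np.float64(0.2)]
stand near [0.5603 0.2155 0.0378] [np.float64(23.3), np.float64(23.3)]
socket top [ 0.6279 -0.0039  0.0935] [np.float64(0.1), np.float64(0.1)]
c1 [ 0.6748 -0.2109  0.0704] [np.float64(1.4), np.float64(1.4)]
c3 [0.6582 0.025  0.0708] [np.float64(1.4), np.float64(1.4)]
c4 [0.5014 0.0108 0.072 ] [np.float64(0.5), np.float64(0.5)]
box [ 0.58950464 -0.09985367  0.08615362] 3.4801935047299226 [-1.4 -0.1  0.8  1.2 -0.1  0.  -0.3  0.1 -0.9  0.5  0.2  1.2 -0.1  0.6]
box [ 0.58950464 -0.09985367  0.08615363] 3.4801935047297317 [-1.4 -0.1  0.8  1.2 -0.1  0.  -0.3  0.1 -0.9  0.5  0.2  1.2 -0.1  0.6]
box [ 0.58950464 -0.09985367  0.08615363] 3.480193504729696 [-1.4 -0.1  0.8  1.2 -0.1  0.  -0.3  0.1 -0.9  0.5  0.2  1.2 -0.1  0.6]
rim 0.541908754855375 -0.013629361257058131
fast 0.5882139294713732 -0.08490930797268018
stand [ 0.49463328  0.23476591 -0.33900473] 5.191535276075213 [-0.1 -0.9  1.6  0.3 -0.1 -0.1  0.4 -0.7  0.6  0.3  0.5  1.4 -0.5 -1.8]
stand [ 0.49463328  0.23476591 -0.33900464] 5.191535276086485 [-0.1 -0.9  1.6  0.3 -0.1 -0.1  0.4 -0.7  0.6  0.3  0.5  1.4 -0.5 -1.8]
stand [ 0.49463328  0.23476591 -0.33900474] 5.191535276076348 [-0.1 -0.9  1.6  0.3 -0.1 -0.1  0.4 -0.7  0.6  0.3  0.5  1.4 -0.5 -1.8]
```

Request:
{"api": "move_arm", "payload": {
  "slide": [
    [0, 0, -5],
    [0, 0, -10],
    [0, 0, -12],
    [54.6, -60, -12],
    [54.6, -60, -12],
    [54.6, -60, -12],
    [54.6, -60, -12],
    [54.6, -60, -12],
    [54.6, -60, -12],
    [54.6, -60, -12],
    [54.6, -60, -12],
    [54.6, -60, -12],
    [54.6, -60, -12],
    [54.6, -60, -12],
    [54.6, -60, -12],
    [54.6, -60, -12],
    [54.6, -60, -12],
    [54.6, -60, -12],
    [54.6, -60, -12],
    [54.6, -60, -12]
  ],
  "roll": [0, 0, 0, -1.4, -1.4, -1.4, -1.4, -1.4, -1.4, -1.4, -1.4, -1.4, -1.4, -1.4, -1.4, -1.4, -1.4, -1.4, -1.4, -1.4],
  "gripper": 4
}}

```text
time: 2.15
position: [0.5411, 0.0967, 0.3421]
tool_rot: [-2.112, -2.321, -0.005]
ft_force: [-0.8, -0.5, -0.7]
grip_width: 0.46
grip_force: 0.0
```

Run:
```python
from h import *
s=monitor.get_state(); print(s['time'],s['position'],s['joint_positions'],s['ft_force'],s['qd'].max()); print(Rn.from_rotvec(s['tool_rot']).as_matrix().round(3))
snap('wrist','pics/w1.png')
b=cv2.imread('pics/w1.png');cv2.imwrite('pics/w1b.png',cv2.resize(b,(800,500),interpolation=cv2.INTER_CUBIC))
f='pics/w1.png'
for p in [(.544,.219,.137),(.542,-.014,.086),(.588,-.085,.11)]: print(proj(f,p)*1.25)
```

```text
2.15 [0.54105158 0.09674768 0.34205884] [ 0.61160572  0.15523479 -0.93391296  1.47723357  0.12002164  1.57064764
 -0.22183564] [-0.82031344 -0.47604597 -0.72664491] 0.1842065095722675
[[-0.094  0.996 -0.001]
 [ 0.996  0.094  0.005]
 [ 0.005 -0.    -1.   ]]
[413.0081942   59.62521638]
[385.10037254 310.9224944 ]
[423.51524315 388.36301719]
```

View pics/w1b.png

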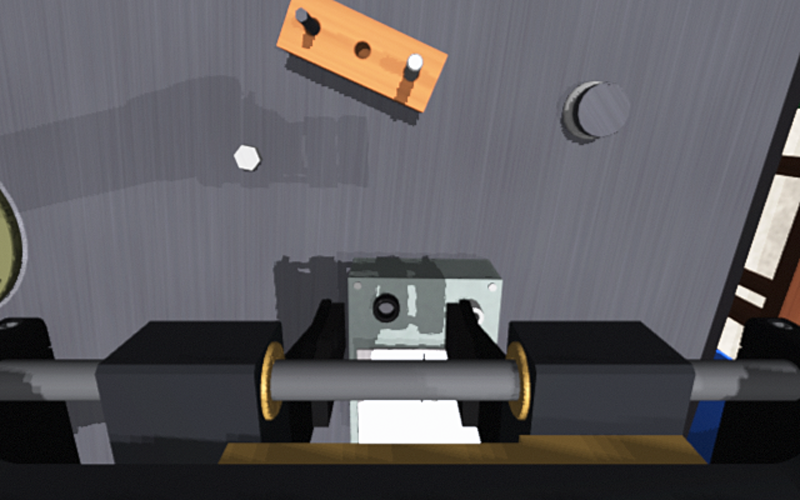

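The wrist view shows the scriber top at (414,63) and its base near (411,76). The empty middle hole is at (363,50) and the collar at (386,307), with the wing hidden by the gripper. This agrees with the earlier measurements to a few pixels, so I combine all three views.

Run:
```python
from h import *
S='pics/scene0.png';D='pics/side0.png';W='pics/w1.png'
s=lambda x,y:(x/4+245-.375,y/4+150-.375); d=lambda x,y:((x-480)/3.5+270-.36,y/3.5+150-.36); w=lambda x,y:(x/1.25-.1,y/1.25-.1)
for n,p,q,r in [('scriber top',(405,43),(548,284),(414,63)),('mid',(360,115),(605,402),(363,50)),('collar',(249,234),(662,158),(386,307))]:
    x,e=tri((S,s(*p)),(D,d(*q)),(W,w(*r)));print(n,x.round(4),e,onz(W,w(*r),{'s':.137,'m':.052,'c':.086}[n[0]]).round(4))
st=monitor.get_state();R=Rn.from_rotvec(st['tool_rot']).as_matrix()
print(R.T@(np.array([.5435,.2185,.08])-st['position'])*100)
```

```text
scriber top [0.5451 0.2175 0.1358] [np.float64(0.7), np.float64(0.4), np.float64(0.6)] [0.5449 0.2168 0.137 ]
mid [0.4982 0.2332 0.0511] [np.float64(0.4), np.float64(1.0), np.float64(0.6)] [0.4988 0.2331 0.052 ]
collar [ 0.5422 -0.0127  0.0825] [np.float64(0.7), np.float64(1.4), np.float64(1.5)] [ 0.5424 -0.0095  0.086 ]
[12.09329939  1.40968628 26.23443004]
```

Request:
{"api": "move_arm", "payload": {
  "slide": [
    [5, 1, 4],
    [9, 1.5, 8],
    [11.9, 1.5, 12],
    [11.9, 1.5, 16],
    [11.9, 1.5, 18],
    [11.9, 1.5, 18],
    [11.9, 1.5, 20],
    [11.9, 1.5, 22],
    [11.9, 1.5, 24],
    [11.9, 1.5, 26.2],
    [11.9, 1.5, 26.2],
    [11.9, 1.5, 26.2]
  ],
  "roll": [0, 0, 0, 0, 0, 0, 0, 0, 0, 0, 0, 0]
}}

```text
time: 3.4
position: [0.5467, 0.2092, 0.0821]
tool_rot: [2.125, 2.312, 0.001]
ft_force: [1.0, -0.3, -0.1]
grip_width: 0.456
grip_force: 0.0
```

Run:
```python
from h import *
snap('wrist','pics/w2.png')
s=monitor.get_state(); print(s['position'],s['joint_positions'],s['qd'].round(3),s['ft_force'])
R=Rn.from_rotvec(s['tool_rot']).as_matrix();print(R.round(3)); print(R.T@(np.array([.545,.217,.08])-s['position'])*100)
```

```text
[0.5469704  0.20972542 0.08257465] [ 0.32514282  0.43946311 -0.9009245   1.7544406   0.37903073  1.12972009
 -0.60967264] [-0.005 -0.004 -0.008 -0.003  0.002 -0.007 -0.003] [ 0.38298159 -0.31324751  0.25428251]
[[-0.085  0.996  0.003]
 [ 0.996  0.085  0.   ]
 [-0.     0.003 -1.   ]]
[ 0.7415181  -0.13552947  0.25708118]
```

View pics/w2.png

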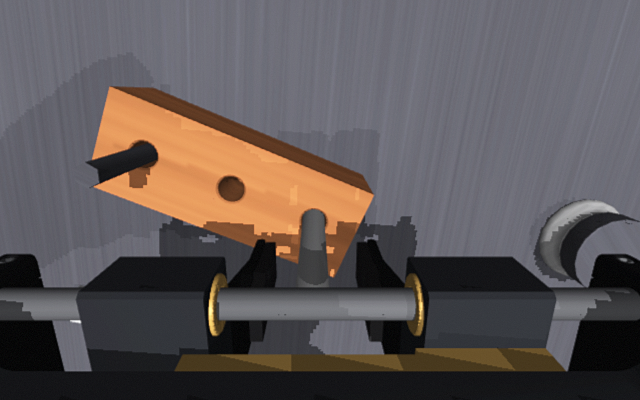

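The wrist view shows the scriber in its hole at (314,218), its handle running between the fingers (pads at about 265 and 365). The hand is about 7 mm short in y, so I correct that and close.

Request:
{"api": "move_arm", "payload": {
  "slide": [
    [0.4, 0, 0.1],
    [0.7, -0.1, 0.2],
    [0.7, -0.1, 0.2]
  ],
  "roll": [0, 0, 0]
}}

```text
time: 3.75
position: [0.5438, 0.218, 0.0791]
tool_rot: [2.122, 2.316, 0.001]
ft_force: [0.2, 0.5, 0.8]
grip_width: 0.458
grip_force: 0.0
```

Request:
{"api": "move_arm", "payload": {
  "slide": [
    [0, 0, 0],
    [0, 0, 0],
    [0, 0, 0],
    [0, 0, 0],
    [0, 0, 0],
    [0, 0, 0]
  ],
  "roll": [0, 0, 0, 0, 0, 0],
  "gripper": 0.6,
  "squeeze": 30
}}

```text
time: 4.35
position: [0.5438, 0.2169, 0.0785]
tool_rot: [-2.124, -2.315, 0.0]
ft_force: [0.6, 0.1, 0.2]
grip_width: 0.141
grip_force: 30.0
```

Request:
{"api": "move_arm", "payload": {
  "slide": [
    [0, 0, -3],
    [0, 0, -7],
    [0, 0, -11],
    [-4, 0, -12],
    [-8, -1, -12],
    [-12, -1.5, -12],
    [-16, -2, -12],
    [-20, -2.2, -12],
    [-22.8, -2.2, -12],
    [-22.8, -2.2, -12],
    [-22.8, -2.2, -12],
    [-22.8, -2.2, -12],
    [-22.8, -2.2, -12]
  ],
  "roll": [0, 0, 0, 0, 0, 0, 0, 0, 0, 0, 0, 0, 0]
}}

```text
time: 5.65
position: [0.5415, -0.0102, 0.1986]
tool_rot: [-2.121, -2.318, -0.0]
ft_force: [1.1, -0.4, -0.4]
grip_width: 0.14
grip_force: 30.0
```

Run:
```python
from h import *
for n in ['wrist','scene','side']: snap(n,f'pics/{n}3.png')
s=monitor.get_state(); print(s['time'],s['position'],s['joint_positions'],s['qd'].round(3),s['ft_force'])
R=Rn.from_rotvec(s['tool_rot']).as_matrix();print(R.round(3))
up=lambda a,k:cv2.resize(a,None,fx=k,fy=k,interpolation=cv2.INTER_CUBIC)
A=cv2.imread('pics/wrist3.png')[180:330,220:420]; P=s['position']; z=P[2]-.0715
o=np.zeros((600,800,3),np.uint8); o[:300,:400]=up(A,2)
x=[220]
for i,n in enumerate(['scene','side']):
    f=f'pics/{n}3.png';c=proj(f,[.542,-.0125,.1]).astype(int);x0,y0=c[0]-33,c[1]-40
    o[:480 if i else 480, 400:]=o[:480,400:]
    T=up(cv2.imread(f)[y0:y0+ (74),x0:x0+66],4)
    o[(i*300):(i*300)+296, 420:420+264]=T; print(n,'crop origin',x0,y0)
    print(n,'tip',proj(f,[P[0],P[1],z]),'rim',proj(f,[.542,-.0125,.086]))
print('wrist tip',proj('pics/wrist3.png',[P[0],P[1],z]),'rim',proj('pics/wrist3.png',[.542,-.0125,.086]))
cv2.imwrite('pics/c3.png',o)
```

```text
5.8 [ 0.54153424 -0.01091566  0.19857066] [ 0.77468698  0.1897836  -0.88937652  1.73001302  0.15286747  1.29423296
 -0.05996611] [ 0.004 -0.     0.003 -0.     0.001 -0.001  0.001] [-0.46520739 -0.34739218 -1.50702534]
[[-0.088  0.996  0.   ]
 [ 0.996  0.088  0.   ]
 [ 0.     0.    -1.   ]]
scene crop origin 273 162
scene tip [306.84297856 193.91395775] rim [306.93555892 206.7983599 ]
side crop origin 288 150
side tip [321.71509693 182.94029046] rim [321.56509816 194.32040241]
wrist tip [315.36484669 213.42138741] rim [315.7802761  198.78341052]
```

View pics/c3.png

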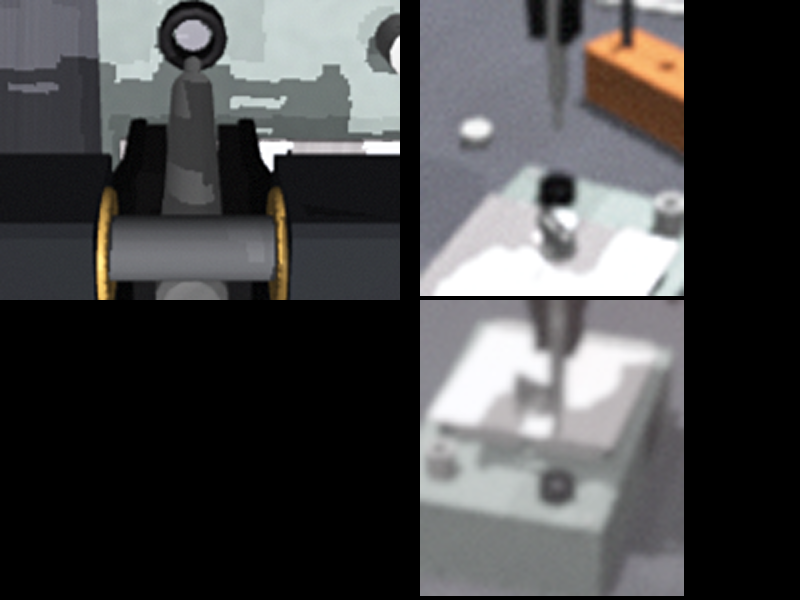

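The tip (wrist crop (193,65)) and collar (193,35) line up with their predicted pixels within about 1 mm in all three views. I descend into the collar.

Request:
{"api": "move_arm", "payload": {
  "slide": [
    [-0.1, 0, 2],
    [-0.15, 0, 3.5],
    [-0.15, 0, 4.5],
    [-0.15, 0, 4.8],
    [-0.15, 0, 5.0],
    [-0.15, 0, 5.2],
    [-0.15, 0, 5.4],
    [-0.15, 0, 5.5],
    [-0.15, 0, 5.5]
  ],
  "roll": [0, 0, 0, 0, 0, 0, 0, 0, 0],
  "squeeze": 45
}}

```text
time: 6.7
position: [0.5421, -0.0134, 0.144]
tool_rot: [2.123, 2.314, 0.001]
ft_force: [-0.1, -0.8, 1.2]
grip_width: 0.137
grip_force: 45.0
```

Request:
{"api": "move_arm", "payload": {
  "slide": [
    [0, 0, 0.1],
    [0, 0, 0.2],
    [0, 0, 0.3],
    [0, 0, 0.3],
    [0, 0, 0.3],
    [0, 0, 0.3]
  ],
  "roll": [0, 0, 0, 0, 0, 0]
}}

```text
time: 7.3
position: [0.5423, -0.0133, 0.142]
tool_rot: [2.123, 2.314, 0.001]
ft_force: [-3.2, 1.3, 10.1]
grip_width: 0.139
grip_force: 45.0
```

Request:
{"api": "move_arm", "payload": {
  "slide": [
    [0, 0, -2],
    [0, 0, -4.5],
    [2, 0, -6],
    [6, 0.5, -6.3],
    [10, 1, -6.3],
    [14, 1.5, -6.3],
    [18, 2, -6.3],
    [21, 2.2, -6.3],
    [22.9, 2.2, -6.3],
    [22.9, 2.2, -6.3],
    [22.9, 2.2, -6.3],
    [22.9, 2.2, -6.3],
    [22.9, 2.2, -6.3]
  ],
  "roll": [0, 0, 0, 0, 0, 0, 0, 0, 0, 0, 0, 0, 0],
  "squeeze": 30
}}

```text
time: 8.6
position: [0.5443, 0.2149, 0.2033]
tool_rot: [2.126, 2.312, -0.001]
ft_force: [-1.1, -0.2, -1.2]
grip_width: 0.144
grip_force: 30.0
```

Run:
```python
from h import *
for n in ['wrist','scene','side']: snap(n,f'pics/{n}4.png')
s=monitor.get_state(); print(s['time'],s['position'],s['ft_force'])
R=Rn.from_rotvec(s['tool_rot']).as_matrix();print(R.round(3)); print(R.T@(np.array([.5438,.2169,.0785])-s['position'])*100)
up=lambda a,k:cv2.resize(a,None,fx=k,fy=k,interpolation=cv2.INTER_CUBIC)
P=s['position']; z=P[2]-.0715
o=np.zeros((600,700,3),np.uint8); o[:400,:400]=up(cv2.imread('pics/wrist4.png')[150:350,220:420],2)
for i,n in enumerate(['scene','side']):
    f=f'pics/{n}4.png';c=proj(f,[.5438,.2169,.1]).astype(int);x0,y0=c[0]-33,c[1]-40
    o[(i*300):(i*300)+296, 420:420+264]=up(cv2.imread(f)[y0:y0+74,x0:x0+66],4)
    print(n,'crop origin',x0,y0,'tip',proj(f,[P[0],P[1],z]),'hole',proj(f,[.5438,.2169,.052]))
f='pics/wrist4.png';print('wrist tip',proj(f,[P[0],P[1],z]),'hole',proj(f,[.5438,.2169,.052]))
cv2.imwrite('pics/c4.png',o)
```

```text
8.75 [0.54424099 0.21550111 0.203518  ] [-0.42276123 -0.35105662 -1.7498734 ]
[[-0.084  0.996  0.   ]
 [ 0.996  0.084 -0.001]
 [-0.001  0.    -1.   ]]
[ 0.1495221  -0.03326941 12.50172154]
scene crop origin 311 130 tip [345.12635967 161.7572969 ] hole [344.3149781  183.46227352]
side crop origin 257 201 tip [289.73449577 231.36890304] hole [290.54521695 255.45497551]
wrist tip [315.2667623  211.58592939] hole [314.96781217 181.75884817]
```

View pics/c4.png

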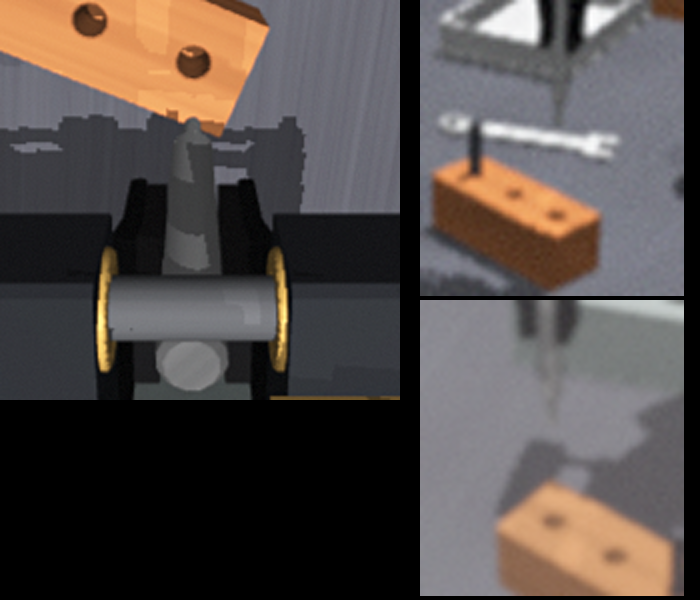

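The wrist crop shows the hole at (194,61) and the tip at (193,122), and the scene and side crops agree. The tip matches the predicted hole position within about 1 mm. I lower it, watching the force.

Request:
{"api": "move_arm", "payload": {
  "slide": [
    [0.17, 0, 3],
    [0.17, 0, 6],
    [0.17, 0, 8],
    [0.17, 0, 9],
    [0.17, 0, 9.5],
    [0.17, 0, 10],
    [0.17, 0, 10.5],
    [0.17, 0, 10.5]
  ],
  "roll": [0, 0, 0, 0, 0, 0, 0, 0]
}}

```text
time: 9.55
position: [0.5439, 0.2182, 0.0986]
tool_rot: [2.124, 2.315, 0.0]
ft_force: [0.2, -1.2, -0.8]
grip_width: 0.14
grip_force: 30.0
```

Request:
{"api": "move_arm", "payload": {
  "slide": [
    [-0.05, 0, 0.3],
    [-0.05, 0, 0.6],
    [-0.05, 0, 0.9],
    [-0.05, 0, 1.2],
    [-0.05, 0, 1.5],
    [-0.05, 0, 1.7],
    [-0.05, 0, 1.9],
    [-0.05, 0, 1.9]
  ],
  "roll": [0, 0, 0, 0, 0, 0, 0, 0]
}}

```text
time: 10.35
position: [0.5438, 0.2176, 0.0792]
tool_rot: [-2.124, -2.315, 0.0]
ft_force: [0.9, -0.3, -2.0]
grip_width: 0.146
grip_force: 30.0
```

Request:
{"api": "move_arm", "payload": {
  "slide": [
    [0, 0, 0],
    [0, 0, 0],
    [0, 0, 0],
    [0, 0, 0],
    [0, 0, -2],
    [0, 0, -6],
    [0, 0, -11],
    [0, 0, -15],
    [-4, 0.1, -17],
    [-8, 0.2, -17],
    [-13, 0.4, -17],
    [-18, 0.5, -17],
    [-23, 0.6, -17],
    [-28, 0.7, -17],
    [-33, 0.8, -17],
    [-37, 0.9, -17],
    [-40, 0.9, -17],
    [-40, 0.9, -17],
    [-40, 0.9, -17],
    [-40, 0.9, -17]
  ],
  "roll": [0, 0, 0, 0, 0, 0, 0, 0, 0, 0, 0, 0, 0, 0, 0, 0, 0, 0, 0, 0],
  "gripper": 4.5
}}

```text
time: 12.35
position: [0.5874, -0.178, 0.2497]
tool_rot: [-2.121, -2.317, -0.001]
ft_force: [0.1, 0.5, 1.0]
grip_width: 0.514
grip_force: 0.0
```

Run:
```python
from h import *
for n in ['wrist','scene','side']: snap(n,f'pics/{n}5.png')
s=monitor.get_state(); print(s['time'],s['position'],s['ft_force'],s['joint_positions'].round(2))
R=Rn.from_rotvec(s['tool_rot']).as_matrix();print(R.round(3))
f='pics/wrist5.png';c=proj(f,[.587,-.083,.11]);print(c)
x0,y0=max(0,int(c[0])-65),max(0,int(c[1])-65)
up=lambda a,k:cv2.resize(a,None,fx=k,fy=k,interpolation=cv2.INTER_CUBIC)
o=np.zeros((600,800,3),np.uint8);o[:520,:520]=up(cv2.imread(f)[y0:y0+130,x0:x0+130],4);print('crop',x0,y0)
for i,(n,p) in enumerate([('scene',[.5438,.2169,.09]),('side',[.5438,.2169,.09])]):
    g=f'pics/{n}5.png';q=proj(g,p).astype(int);o[i*300:i*300+280,524:800]=up(cv2.imread(g)[q[1]-35:q[1]+35,q[0]-35:q[0]+34],4)
cv2.imwrite('pics/c5.png',o)
```

```text
12.5 [ 0.58737    -0.17824101  0.24987923] [ 1.7950619e-01 -6.7710477e-01 -1.6743547e-06] [ 0.9   0.33 -0.81  1.48  0.24  1.43  0.17]
[[-0.089  0.996  0.   ]
 [ 0.996  0.089 -0.   ]
 [-0.     0.    -1.   ]]
[325.21326218  72.87233306]
crop 260 7
```

View pics/c5.png

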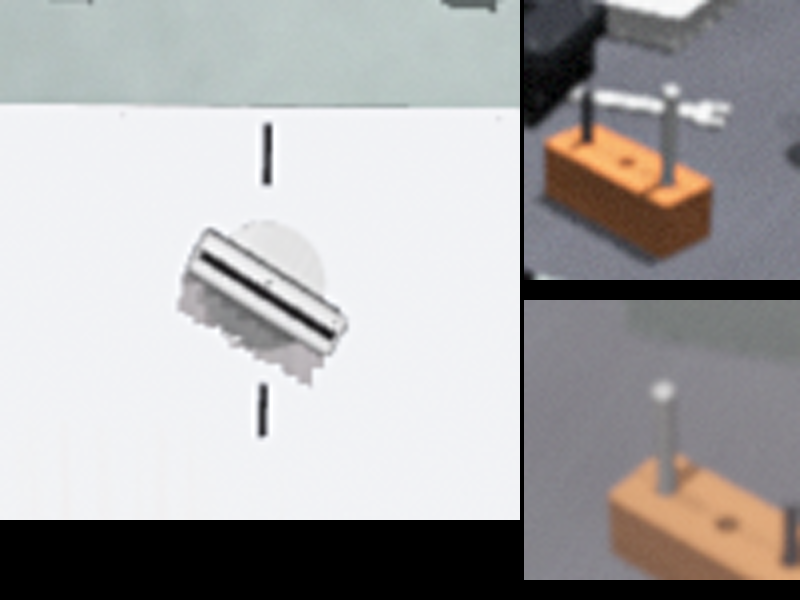

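The scriber stands in its hole (right crops). The wing's slot runs from (203,256) to (335,335), and the index marks from (268,125) to (262,435). So the wing is about 60° counterclockwise of the marks, and needs a 60° clockwise turn. Now I compute its position.

Run:
```python
from h import *
f='pics/wrist5.png';w=lambda x,y:(x/4+260-.375,y/4+7-.375)
a,b=onz(f,w(203,256),.1115),onz(f,w(335,335),.1115);print('centre',(a+b)/2,'len',np.linalg.norm(a-b),'ang',np.degrees(np.arctan2(*(a-b)[1::-1])))
m,n=onz(f,w(268,125),.09),onz(f,w(262,435),.08);print('marks ang',np.degrees(np.arctan2(*(m-n)[1::-1])),m,n)
# triangulate with scene0 (wing top) and side0
s=lambda x,y:(x/4+245-.375,y/4+150-.375); d=lambda x,y:((x-480)/3.5+270-.36,y/3.5+150-.36)
print(tri((f,w(269,295)),('pics/side0.png',d(640,76))))
print(tri((f,w(269,295)),('pics/scene0.png',s(247,265))))
st=monitor.get_state();R=Rn.from_rotvec(st['tool_rot']).as_matrix()
for z in (.16,.095):print(R.T@(np.array([*((a+b)/2)[:2],z])-st['position'])*100)
```

```text
centre [ 0.58894545 -0.08873791  0.1115    ] len 0.030486045137560033 ang 155.56902536863717
marks ang 94.55737661939594 [ 0.58599812 -0.05459637  0.09      ] [ 0.59102609 -0.11767506  0.08      ]
(array([ 0.58892973, -0.08842325,  0.10581639]), [np.float64(0.1), np.float64(0.1)])
(array([ 0.58868461, -0.08875419,  0.11554913]), [np.float64(0.0), np.float64(0.0)])
[8.90365935 0.94671717 8.98577835]
[ 8.90546254  0.94448987 15.48577772]
```

Request:
{"api": "move_arm", "payload": {
  "slide": [
    [3, 0.5, 3],
    [6, 0.9, 6],
    [8.9, 0.95, 8],
    [8.9, 0.95, 9],
    [8.9, 0.95, 9],
    [8.9, 0.95, 9],
    [8.9, 0.95, 9],
    [8.9, 0.95, 9],
    [8.9, 0.95, 9],
    [8.9, 0.95, 9]
  ],
  "roll": [-0.15, -0.3, -0.45, -0.6, -0.75, -0.9, -1.05, -1.06, -1.06, -1.06],
  "gripper": 3
}}

```text
time: 13.5
position: [0.589, -0.0903, 0.1597]
tool_rot: [0.665, 3.07, -0.001]
ft_force: [0.2, -0.8, -0.4]
grip_width: 0.345
grip_force: 0.0
```

Run:
```python
from h import *
s=monitor.get_state(); print(s['time'],s['position'],s['ft_force'],s['joint_positions'].round(2),s['grip_width'])
R=Rn.from_rotvec(s['tool_rot']).as_matrix();print(np.degrees(np.arctan2(R[1,0],R[0,0])))
print(R.T@(np.array([.589,-.088,.096])-s['position'])*100)
```

```text
13.5 [ 0.58899683 -0.09028307  0.15968575] [ 0.23031507 -0.77068721 -0.36022313] [ 0.92  0.42 -1.02  1.65  0.37  1.28  0.98] 0.3451525128883818
155.54545737033965
[0.09644095 0.20979061 6.36848174]
```

Request:
{"api": "move_arm", "payload": {
  "slide": [
    [0.1, 0.15, 2],
    [0.1, 0.15, 4],
    [0.1, 0.15, 5],
    [0.1, 0.15, 5.7],
    [0.1, 0.15, 6.3],
    [0.1, 0.15, 6.3]
  ],
  "roll": [0, 0, 0, 0, 0, 0]
}}

```text
time: 14.1
position: [0.5885, -0.0887, 0.0962]
tool_rot: [-0.663, -3.07, 0.0]
ft_force: [-0.6, 1.0, -0.5]
grip_width: 0.343
grip_force: 0.0
```

Request:
{"api": "move_arm", "payload": {
  "slide": [
    [0, 0, 0],
    [0, 0, 0],
    [0, 0, 0],
    [0, 0, 0],
    [0, 0, 0]
  ],
  "roll": [0, 0, 0, 0, 0],
  "gripper": 0.4,
  "squeeze": 15
}}

```text
time: 14.6
position: [0.5893, -0.0881, 0.097]
tool_rot: [0.662, 3.07, 0.002]
ft_force: [1.0, 2.0, 0.4]
grip_width: 0.111
grip_force: 14.9
```

Request:
{"api": "move_arm", "payload": {
  "slide": [
    [0, 0, 0],
    [0, 0, 0],
    [0, 0, 0],
    [0, 0, 0],
    [0, 0, 0],
    [0, 0, 0],
    [0, 0, 0],
    [0, 0, 0],
    [0, 0, 0],
    [0, 0, 0],
    [0, 0, 0],
    [0, 0, 0]
  ],
  "roll": [0.11, 0.22, 0.33, 0.44, 0.55, 0.66, 0.77, 0.88, 0.97, 1.06, 1.06, 1.06]
}}

```text
time: 15.8
position: [0.5883, -0.0889, 0.0968]
tool_rot: [-2.121, -2.317, 0.002]
ft_force: [-3.5, 0.2, 3.3]
grip_width: 0.103
grip_force: 15.0
```

Request:
{"api": "move_arm", "payload": {
  "slide": [
    [0, 0, 0],
    [0, 0, 0],
    [0.1, 0, 0.3],
    [0.2, 0, 0.6],
    [0.25, 0, 0.9],
    [0.35, 0, 1.2],
    [0.35, 0, 1.4],
    [0.35, 0, 1.4]
  ],
  "roll": [0, 0, 0, 0, 0, 0, 0, 0],
  "squeeze": 35
}}

```text
time: 16.6
position: [0.5881, -0.0862, 0.0835]
tool_rot: [2.123, 2.315, -0.003]
ft_force: [-5.9, -0.7, 11.2]
grip_width: 0.099
grip_force: 35.0
```

Request:
{"api": "move_arm", "payload": {
  "slide": [
    [0, 0, 0.1],
    [0, 0, 0.2],
    [0, 0, 0.3],
    [0, 0, 0.3],
    [0, 0, 0.3],
    [0, 0, 0.3]
  ],
  "roll": [0, 0, 0, 0, 0, 0]
}}

```text
time: 17.2
position: [0.5882, -0.0862, 0.0826]
tool_rot: [2.122, 2.314, -0.005]
ft_force: [-10.4, 0.1, 21.6]
grip_width: 0.097
grip_force: 35.0
```

Run:
```python
from h import *
for n in ['wrist','scene','side']: snap(n,f'pics/{n}6.png')
s=monitor.get_state(); print(s['time'],s['position'],s['ft_force'],s['torque'],s['joint_positions'].round(2),s['grip_width'])
up=lambda a,k:cv2.resize(a,None,fx=k,fy=k,interpolation=cv2.INTER_CUBIC)
o=np.zeros((600,800,3),np.uint8);o[:400,:400]=up(cv2.imread('pics/wrist6.png')[150:350,220:420],2)
for i,n in enumerate(['scene','side']):
    g=f'pics/{n}6.png';q=proj(g,[.589,-.07,.07]).astype(int);x0,y0=q-[48,37];o[i*300:i*300+296,410:410+388]=up(cv2.imread(g)[y0:y0+74,x0:x0+97],4);print(x0,y0)
f='pics/scene6.png';q=proj(f,[.544,.217,.09]).astype(int);o[404:600,:200]=up(cv2.imread(f)[q[1]-25:q[1]+24,q[0]-25:q[0]+25],4)
cv2.imwrite('pics/c6.png',o)
```

```text
17.35 [ 0.58821107 -0.08619015  0.08254797] [-11.47650167   0.15728395  21.94249826] [-0.32674875  2.26612075  0.01288102] [ 0.73  0.42 -0.77  1.73  0.32  1.12 -0.05] 0.10101977331372042
262 189
265 147
```

View pics/c6.png

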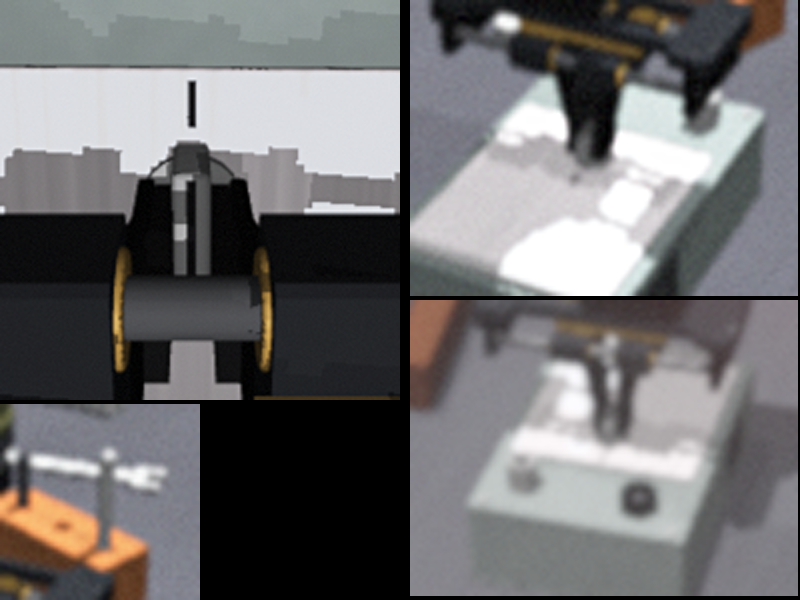

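The wrist crop shows the slot (192,240) in line with the index mark (192,103). The cover edge is flush with no gap in the scene and side views, the force has risen to 22 N against the stop, and the scriber stands in its hole. I hand it in.

```bash
python3 -c "
from h import *
print(workorder.close_job())"
```

```text
the job is handed in; nothing more can be done
None
```

I handed the job in at about 17 s of the 58 s allowed, but the hand-in returned no verdict: the reset button was pushed fully in with the scriber, the scriber stood back in its hole and was released, the fastener's slot was lined up with the index marks, and the cover was held flush with about 22 N.

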